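# Find the concealed catch of the medicine case

## Robot

A 6-joint arm with a two-finger parallel gripper is mounted at the origin on the work surface. World frame = base frame: x ahead of the robot, y to its left, z up, the work surface at z = 0. Lengths are in m, angles in rad, forces in N, time in s.
With the tool pointing down it reaches from about 0.425 to 0.95 m from the base axis. Payload 14.7 kg.
Tool frame: the origin (TCP) lies between the finger pads; the fingertips stand 8 mm ahead of it and the grasp point (between the pads) lies 11 mm behind it (bot.tip_extent is the distance from the TCP to the fingertips, in m); z points along the fingers, y is the line along which they close (so a half turn about z gives the same grasp; the last joint's range is limited). The gripper opens to 85 mm and grips with 20 to 120 N. Pads are 22 mm wide; open, the fingers measure 114 mm over their backs; the gripper's body (76 mm by 85 mm) begins 54 mm behind the grasp point. The pads swing forward as they close: fully open they stand 13 mm farther back than shut.
Start: joints at [-1.168, 0.48, 1.596, -0, 1.065, -0.047], TCP at [0.283, -0.585, 0.212] pointing down, gripper open.
Joint ranges: [-2.75, 2.75], [-0.82, 2.05], [0.23, 2.67], [-1.56, 4.7], [0.09, 2.69], [-2.92, 2.92]. Speed limits (rad/s): [1.89, 1.89, 2.39, 3.01, 3.01, 3.01].

## Interface

Orientations are given as a unit quaternion [w, x, y, z].
In Python, from station import bot gives the robot as it stands.
- The arm moves only by the tool play_rows, never from a script. Its argument "deltas" is a list of rows, each a list of 5 numbers: the shift along the tool's x, y, z normalised to -1 to 1, where 1 is 250 mm, then the turn about the tool's z normalised to -1 to 1, where 1 is pi rad, then the opening, from 0 (shut) to 1 (fully open). In form: [[x, y, z, yaw, jaw], ...]. A call has 1 to 20 rows; each row is the pose to reach, as a shift and turn from the pose commanded when the call began, along the tool's axes at that moment, turning the shorter way round; what a row does not reach only later rows make up. A row lasts 1/10 s, in which the tool goes at most 50 mm and 8.59 degrees, less where a joint would pass 70% of its speed; a pose out of reach is approached as far as the arm can. A call with a number of a shift or a turn outside -1 to 1 is refused whole. A call with a gripper value outside its range is refused whole. The fingers move at their own pace and stop on an object; "squeeze" is the grip in N (left out, the last holds). Time passes only in rows, so rows that repeat a pose let the fingers close. It gives the time, the measured TCP pose, the force, the opening and the grip force at its end, in the units of the state.
- bot.read_state(): the state, without advancing time (a new reading comes with each control period).
- bot.capture(name): name is "side" or "top" or "wrist"; returns (picture, depth): 420x560x3 uint8, red, green, blue; 420x560 float32, m along the optical axis (not along the pixel's ray), 0 where there is no reading.
- bot.calibration(name): a dict with "camera_matrix" (3x3 intrinsics, pixels), "world_from_camera" (4x4, takes a point from camera to world coordinates). Camera axes: x right, y down, z forward; pixel columns grow to the right and rows downward; lengths in m; the calibration is good to about 2 mm. A picture is of the moment at which its call begins: read the wrist's pose just before it. calibration takes no time and is no camera call; for the wrist camera it gives the pose at the moment of the call.
- bot.sign_off(): hands the job in; it is judged then, once.
The state is a dict: "t": time; "joints": joint angles; "qd": joint speeds; "joint_torque": joint torques, N m; "ee_pos": TCP position; "eef_rot": TCP orientation; "ft_force": force on the tool from outside, world axes, zero at the start; "moment": the same for the moment, N m; "width": finger opening in m; "grasp_force": force on a finger pad.
Only numpy, scipy, OpenCV 4.12 (cv2) and the standard library are available. Lean on these libraries where they do the work, as an engineer would, in place of code of your own. Each camera call takes 0.05 s, during which the arm holds its last target. There are 200 camera calls.

## Task

Six identical square tiles lie flush in the lid of the three-tier medicine case, and one of them, which only touch can tell, is the hidden child-proof catch: feel across the tiles with a closed fingertip until you find the one that gives, and press it so that the top drawer springs open. Then let the catch come back up and leave the drawer open. Pick nothing up and leave everything else where it stands.

Things in the scene. Friction and masses are not known exactly. Their poses are not given: they have to be found in the camera images.
- case: three-tier bento-style medicine case, plain ivory plastic, 120 mm deep (its x) x 180 mm wide (its y) x 128 mm high, on the tray on feet that do not slip or lift. Origin: centre of its underside, z up; its front, with the drawer, faces its -x, roughly towards the robot
- panel (a point): centre of the flat lid panel's top face, axes as the case's. Flush in the panel: six look-alike rigid tiles, 44 x 44 mm, centred at x = -28 or +28 and y = -50, 0 or +50 mm from here, with lid bars 5 to 11 mm wide between them, level with them. Five are fixed; one, another each time and looking the same, is the catch
- catch (a joint): how far the catch tile is pressed down, m: 0 flush, 0.006 fully down. It is on a spring: starts to give at 2 N, fully down at 5 N, and comes back up when let go. Pressed past about 4 mm it frees the drawer
- drawer (a joint): the top drawer (168 mm wide, 34 mm high front with no handle, its top edge 15 mm below the lid panel), m: 0 to 0.001 shut, 0.035 fully open towards the case's -x. A latch holds it shut; when the catch frees it, a spring drives it fully out by itself within about a second and it stays out
- tray: the red lacquered tray, 360 mm (x) x 540 mm (y), rim 26 mm high, fixed on the table. Origin: centre of its underside; its floor is 8 mm above that
- stopper: bystander, loose: glass pitcher stopper standing on the tray, 52 mm across, 77 mm high. Origin: centre of its underside
- crusher: bystander, loose: stainless steel pill crusher with a screw top, 50 mm across, 91 mm high, standing on the tray. Origin: centre of its underside
- dish_a: bystander, loose: small indigo porcelain dish on the tray, 76 mm across, 22 mm high. Origin: centre of its underside
- dish_b: bystander, loose: second such dish, the same size
- teacup: bystander, loose: white teacup on the table left of the tray, 72 mm across, 85 mm high. Origin: centre of its underside
- pill_bottle: bystander, loose: amber pill jar on the table right of the tray, 48 mm across, 85 mm high. Origin: centre of its underside

How it is judged:
By the outcome, as a careful person would: the job done as asked, in the order asked, and still so for the second after the job is handed in, with the robot touching nothing.
It also fails if it takes over 51 s, if anything falls off the work surface, if the arm or the gripper's body presses on something with over 40 N, if the wrist force passes 120 N, or if a joint passes its speed limit or range.

## Working session

There is one attempt and no reset: what is moved stays moved. The work goes in short steps, Python scripts to look and compute and a tool call to move; the robot and the scene stay as the last step left them, time stands still between calls to the robot, and variables do not carry over. Pictures are saved under pics/ and viewed, at most 10 in all, crops included, and the job is handed in when it is done.

Besides the shell and the picture viewer there is one more tool, called after "Call:" in YAML: its name, and indented under it one key for each argument. play_rows: Moves the arm, as the interface text tells. Its arguments: {"type":"object","properties":{"deltas":{"type":"array"},"squeeze":{"type":"number"}},"required":["deltas"]}

```bash
mkdir -p pics; ls; python3 - <<'E'
from station import bot
import cv2
s=bot.read_state(); print({k:s[k] for k in('t','ee_pos','eef_rot','ft_force','width')},bot.tip_extent)
for n in('top','side'):
    p,d=bot.capture(n); cv2.imwrite(f'pics/{n}0.png',p[:,:,::-1]); print(bot.calibration(n))
E
```

```text
pics
{'t': 0.0, 'ee_pos': array([ 0.2824605 , -0.58492202,  0.21165687]), 'eef_rot': array([-6.18218040e-04,  9.74816225e-01,  2.23008817e-01, -1.09995245e-04]), 'ft_force': array([ 1.16611644, -0.57102779, -0.16653371]), 'width': 0.0854981634293729} 0.008
{'camera_matrix': array([[495.63757003,   0.        , 277.84889176],
       [  0.        , 495.63757003, 212.48661672],
       [  0.        ,   0.        ,   1.        ]]), 'world_from_camera': array([[-0.01394039, -0.99792885,  0.06279864,  0.46733648],
       [-0.99974863,  0.01501366,  0.01665127, -0.02544298],
       [-0.01755962, -0.06255073, -0.9978873 ,  1.68021156],
       [ 0.        ,  0.        ,  0.        ,  1.        ]])}
{'camera_matrix': array([[427.43584161,   0.        , 273.31906032],
       [  0.        , 427.43584161, 210.56301266],
       [  0.        ,   0.        ,   1.        ]]), 'world_from_camera': array([[-0.99655834, -0.04504551,  0.06958722,  0.48423668],
       [-0.08027805,  0.73368816, -0.67472744,  0.92624066],
       [-0.02066187, -0.67799158, -0.73477922,  1.11460832],
       [ 0.        ,  0.        ,  0.        ,  1.        ]])}
```

View pics/top0.png

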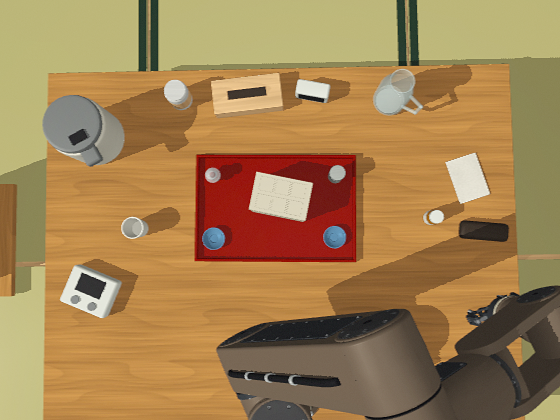

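View pics/side0.png

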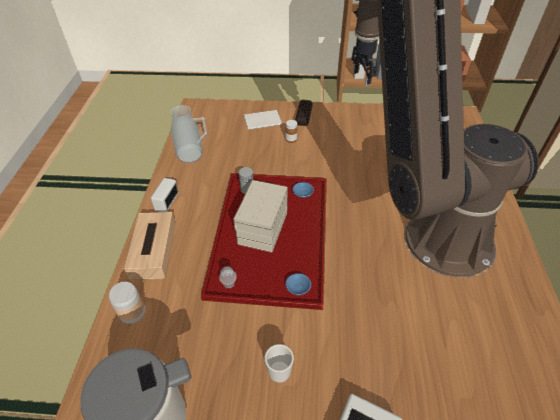

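The top view shows the case at about (281,196) on the red tray. The stopper is at (212,175), the crusher at (337,173) and the dishes at (213,238) and (334,236). The side view agrees, with the lid facing up at about (262,205).

```bash
cat > h.py <<'E'
from station import bot
import cv2, numpy as np
def cloud(n):
    p,d=bot.capture(n); c=bot.calibration(n); K=c['camera_matrix'];T=c['world_from_camera']
    v,u=np.mgrid[:420,:560]
    P=np.stack([(u-K[0,2])/K[0,0]*d,(v-K[1,2])/K[1,1]*d,d],-1)
    return p,d,P@T[:3,:3].T+T[:3,3],K,T
def ray(K,T,uv,z):
    r=T[:3,:3]@np.linalg.solve(K,[*uv,1]); return T[:3,3]+r*(z-T[2,3])/r[2]
E
python3 - <<'E'
from h import *
for n in('top','side'):
    p,d,W,K,T=cloud(n)
    m=(W[...,2]>.120)&(W[...,2]<.155)&(d>0)&(abs(W[...,0]-.52)<.13)&(abs(W[...,1]+.03)<.13)
    k,l,st,c=cv2.connectedComponentsWithStats(m.astype('u1')); i=1+st[1:,4].argmax(); m=l==i
    pts=W[m]; z=np.median(pts[:,2]); 
    q=pts[:,:2]; r=cv2.minAreaRect((q*1000).astype('f4')); print(n,m.sum(),'z',z,np.percentile(pts[:,2],[5,95]),r,q.mean(0))
    # tray and bystanders
    if n=='top':
        cv2.imwrite('pics/lid.png',cv2.resize(p[160:235,235:325,::-1],None,fx=8,fy=8,interpolation=2))
        cn=max(cv2.findContours(m.astype('u1'),0,1)[0],key=cv2.contourArea); 
        w=np.array([ray(K,T,a[0],.136)[:2] for a in cn]);print('ray',cv2.minAreaRect((w*1000).astype('f4')))
E
```

```text
top 1720 z 0.1355122911949479 [0.1290073  0.14119817] ((612.8788452148438, -5.9806671142578125), (180.80052185058594, 112.45331573486328), 78.3313217163086) [ 0.60313558 -0.01059546]
ray ((612.0750122070312, -5.9940643310546875), (180.5408935546875, 112.4339370727539), 78.34593200683594)
side 1314 z 0.13565406676740355 [0.12658164 0.13914777] ((611.5994873046875, -6.320762634277344), (188.09637451171875, 110.38324737548828), 78.25169372558594) [ 6.02810983e-01 -5.83673049e-04]
```

View pics/lid.png

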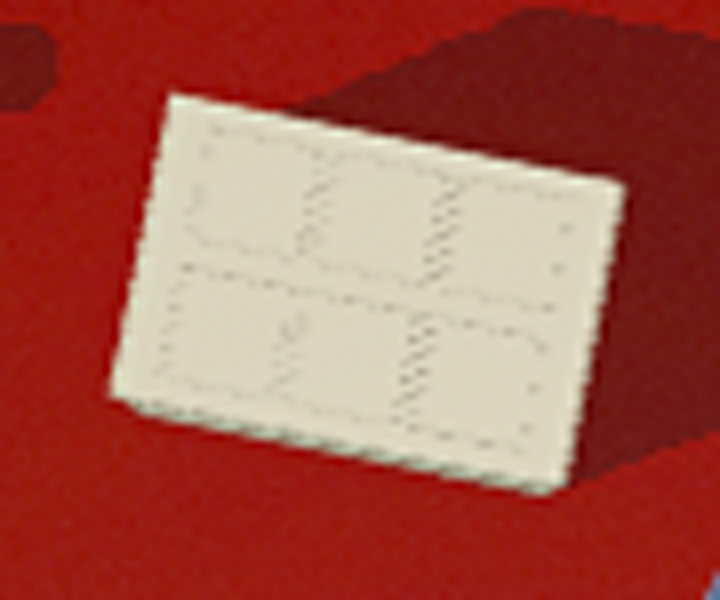

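The lid crop shows a plain lid with six look-alike tiles in 2×3, turned by about 11°. My x gate clipped the far edge, so I'll redo the fit with a wider one.

```bash
python3 - <<'E'
from h import *
s=bot.read_state(); 
from scipy.spatial.transform import Rotation as R
for n in('top','side'):
    p,d,W,K,T=cloud(n)
    hsv=cv2.cvtColor(p,cv2.COLOR_RGB2HSV)
    m=(W[...,2]>.120)&(W[...,2]<.155)&(d>0)&(abs(W[...,0]-.60)<.13)&(abs(W[...,1]+.01)<.14)&(hsv[...,1]<90)
    k,l,st,c=cv2.connectedComponentsWithStats(m.astype('u1')); i=1+st[1:,4].argmax(); m=l==i
    print(n,m.sum(),np.median(W[m][:,2]))
    cn=max(cv2.findContours(m.astype('u1'),0,1)[0],key=cv2.contourArea)
    w=np.array([ray(K,T,a[0],.136)[:2] for a in cn]);r=cv2.minAreaRect((w*1000).astype('f4'));print('ray',r)
    if n=='top': c=np.array(r[0])/1000; yaw=np.radians(r[2]-90)
    for nm,z0,z1 in(('tall',.06,.11),):
        mm=(W[...,2]>.05)&(W[...,2]<.115)&(abs(W[...,0]-.6)<.2)&(abs(W[...,1])<.28)&(d>0)
        k,l,st,cc=cv2.connectedComponentsWithStats(mm.astype('u1'))
        for i in range(1,k):
            if st[i,4]>25: print('obj',W[l==i].mean(0).round(3),W[l==i][:,2].max().round(3),st[i])
print('yaw',yaw,c)
Rt=R.from_quat(np.roll(s['eef_rot'],-1)).as_matrix();print(Rt.round(4))
A=np.array([[np.cos(yaw),-np.sin(yaw)],[np.sin(yaw),np.cos(yaw)]])
for x in(-.028,.028):
  for y in(.05,0,-.05):
    g=c+A@[x,y]; t=np.array([*g,.175]); print(x,y,g.round(4),'tool delta/250mm',((Rt.T@(t-s['ee_pos']))/.25).round(3))
E
```

```text
top 2202 0.13535277892992725
ray ((616.5645751953125, -6.9638671875), (179.524169921875, 121.34117889404297), 77.68702697753906)
obj [ 0.691 -0.189  0.096] 0.107 [329 165  16  17 214]
obj [0.699 0.217 0.076] 0.091 [205 168  15  13 117]
side 1729 0.13549779816136864
ray ((617.315185546875, 0.87835693359375), (195.50807189941406, 125.46897888183594), 77.64510345458984)
obj [ 0.693 -0.18   0.086] 0.107 [239 167  15  19 223]
obj [0.614 0.059 0.084] 0.115 [235 191  53  53 664]
obj [0.699 0.225 0.077] 0.087 [221 266  14  14 133]
yaw -0.21490191995118108 [[279.63725259 209.53520994]
 [260.9664546  204.74551764]]
[[ 9.005e-01  4.348e-01 -3.000e-04]
 [ 4.348e-01 -9.005e-01  7.000e-04]
 [ 1.000e-04 -7.000e-04 -1.000e+00]]Traceback (most recent call last):
  File "<stdin>", line 23, in <module>
ValueError: setting an array element with a sequence. The requested array has an inhomogeneous shape after 1 dimensions. The detected shape was (3,) + inhomogeneous part.
```

Call:
play_rows:
  deltas:
    - [0.707, -0.523, 0, 0, 0]
    - [0.707, -0.523, 0, 0, 0]
    - [0.707, -0.523, 0, 0, 0]
    - [0.707, -0.523, 0, 0, 0]
    - [0.707, -0.523, 0, 0, 0]
    - [0.707, -0.523, 0, 0, 0]

```text
t: 0.9
ee_pos: [0.3861, -0.3882, 0.2125]
eef_rot: [-0.0, 0.974, 0.224, 0.0]
ft_force: [0.7, -0.2, -0.1]
width: 0.0002
grasp_force: 0.0
```

Call:
play_rows:
  deltas:
    - [0.707, -0.523, 0, 0, 0]
    - [0.707, -0.523, 0, 0, 0]
    - [0.707, -0.523, 0, 0, 0]
    - [0.707, -0.523, 0, 0, 0]
    - [0.707, -0.523, 0, 0, 0]
    - [0.707, -0.523, 0, 0, 0]

```text
t: 1.5
ee_pos: [0.4885, -0.1946, 0.2124]
eef_rot: [0.0, 0.975, 0.224, 0.0]
ft_force: [-0.2, -0.5, 0.4]
width: -0.0
grasp_force: 0.0
```

Call:
play_rows:
  deltas:
    - [0.707, -0.523, 0, 0.212, 0]
    - [0.707, -0.523, 0, 0.212, 0]
    - [0.707, -0.523, 0, 0.212, 0]
    - [0.707, -0.523, 0, 0.212, 0]
    - [0.707, -0.523, 0, 0.212, 0]
    - [0.707, -0.523, 0.0, 0.212, 0]
    - [0.707, -0.523, 0.08, 0.212, 0]
    - [0.707, -0.523, 0.12, 0.212, 0]
    - [0.707, -0.523, 0.12, 0.212, 0]
    - [0.707, -0.523, 0.12, 0.212, 0]

```text
t: 2.5
ee_pos: [0.5895, -0.0026, 0.1824]
eef_rot: [0.0, 0.994, -0.108, -0.0]
ft_force: [0.8, -0.4, -0.1]
width: 0.0002
grasp_force: 0.0
```

Call:
play_rows:
  deltas:
    - [0, 0, 0.1, 0, 0]
    - [0, 0, 0.14, 0, 0]
    - [0, 0, 0.14, 0, 0]
    - [0, 0, 0.14, 0, 0]

```text
t: 2.9
ee_pos: [0.5898, -0.0017, 0.1479]
eef_rot: [-0.0, 0.994, -0.108, 0.0]
ft_force: [2.0, -0.0, 0.6]
width: 0.0002
grasp_force: 0.0
```

Call:
play_rows:
  deltas:
    - [0, 0, 0.004, 0, 0]
    - [0, 0, 0.004, 0, 0]

```text
t: 3.1
ee_pos: [0.59, -0.0016, 0.1469]
eef_rot: [-0.0, 0.994, -0.108, 0.0]
ft_force: [-0.4, 0.8, -1.0]
width: -0.0001
grasp_force: 0.0
```

Call:
play_rows:
  deltas:
    - [0, 0, 0.004, 0, 0]
    - [0, 0, 0.004, 0, 0]

```text
t: 3.3
ee_pos: [0.5896, -0.0015, 0.1455]
eef_rot: [-0.0, 0.994, -0.108, 0.0]
ft_force: [-0.4, -0.7, -0.1]
width: 0.0001
grasp_force: 0.0
```

```bash
python3 - <<'E'
from h import *
p,d=bot.capture('side'); cv2.imwrite('pics/s1.png',cv2.resize(p[140:260,200:340,::-1],None,fx=5,fy=5,interpolation=2)); s=bot.read_state();print(s['ee_pos'],s['ft_force'])
E
```

```text
[ 0.58963591 -0.00153029  0.14543529] [-0.49465527 -0.08400865  0.11602909]
```

View pics/s1.png

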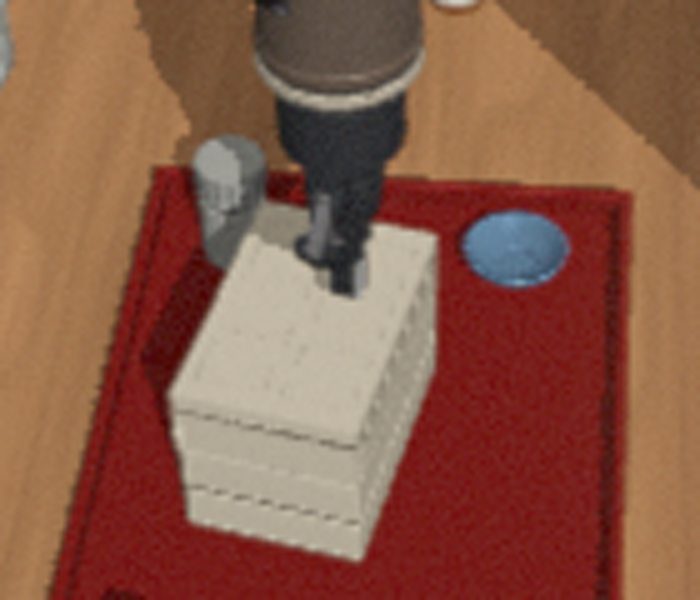

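The closed fingertip at crop (348,285) stands just over the front-row middle tile, and nothing else is near it. I'll keep lowering in 1 mm steps.

Call:
play_rows:
  deltas:
    - [0, 0, 0.004, 0, 0]
    - [0, 0, 0.004, 0, 0]

```text
t: 3.55
ee_pos: [0.5896, -0.0016, 0.1442]
eef_rot: [0.0, 0.994, -0.108, -0.0]
ft_force: [-1.1, -0.0, 0.0]
width: -0.0001
grasp_force: 0.0
```

Call:
play_rows:
  deltas:
    - [0, 0, 0.004, 0, 0]
    - [0, 0, 0.004, 0, 0]

```text
t: 3.75
ee_pos: [0.5895, -0.0015, 0.1431]
eef_rot: [-0.0, 0.994, -0.108, -0.0]
ft_force: [-1.0, -0.2, -0.5]
width: -0.0001
grasp_force: 0.0
```

Call:
play_rows:
  deltas:
    - [0, 0, 0.004, 0, 0]
    - [0, 0, 0.004, 0, 0]

```text
t: 3.95
ee_pos: [0.5895, -0.0015, 0.1422]
eef_rot: [-0.0, 0.994, -0.108, -0.0]
ft_force: [0.0, -0.6, 0.7]
width: -0.0002
grasp_force: 0.0
```

Call:
play_rows:
  deltas:
    - [0, 0, 0.003, 0, 0]
    - [0, 0, 0.003, 0, 0]

```text
t: 4.15
ee_pos: [0.5895, -0.0016, 0.1414]
eef_rot: [0.0, 0.994, -0.108, -0.0]
ft_force: [-0.1, 0.2, -0.8]
width: -0.0003
grasp_force: 0.0
```

Call:
play_rows:
  deltas:
    - [0, 0, 0.003, 0, 0]
    - [0, 0, 0.003, 0, 0]

```text
t: 4.35
ee_pos: [0.5895, -0.0016, 0.1407]
eef_rot: [-0.0, 0.994, -0.108, -0.0]
ft_force: [-0.4, 0.3, -0.0]
width: 0.0
grasp_force: 0.0
```

Call:
play_rows:
  deltas:
    - [0, 0, 0.003, 0, 0]
    - [0, 0, 0.003, 0, 0]

```text
t: 4.55
ee_pos: [0.5895, -0.0016, 0.14]
eef_rot: [0.0, 0.994, -0.108, -0.0]
ft_force: [-0.8, -0.2, 0.2]
width: 0.0002
grasp_force: 0.0
```

Call:
play_rows:
  deltas:
    - [0, 0, 0.003, 0, 0]
    - [0, 0, 0.003, 0, 0]

```text
t: 4.75
ee_pos: [0.5896, -0.0016, 0.1392]
eef_rot: [0.0, 0.994, -0.108, -0.0]
ft_force: [-0.2, 1.0, -0.3]
width: -0.0003
grasp_force: 0.0
```

Call:
play_rows:
  deltas:
    - [0, 0, 0.003, 0, 0]
    - [0, 0, 0.003, 0, 0]

```text
t: 4.95
ee_pos: [0.5896, -0.0015, 0.1385]
eef_rot: [-0.0, 0.994, -0.108, -0.0]
ft_force: [0.4, -1.2, 1.2]
width: -0.0002
grasp_force: 0.0
```

```bash
python3 - <<'E'
from h import *
p,d=bot.capture('side'); s=bot.read_state();print(s['ee_pos'],s['ft_force'])
a=cv2.resize(p[175:225,230:300,::-1],None,fx=8,fy=8,interpolation=2)
cv2.imwrite('pics/s2.png',a)
E
```

```text
[ 0.5895861  -0.0015516   0.13851503] [ 0.29093981  0.56505652 -0.15744941]
```

View pics/s2.png

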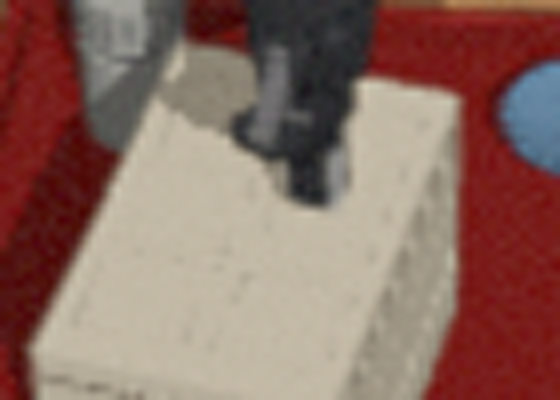

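The fingertip at crop (315,205) is at or just above the front middle tile, with no force yet. Carrying on down.

Call:
play_rows:
  deltas:
    - [0, 0, 0.003, 0, 0]
    - [0, 0, 0.003, 0, 0]

```text
t: 5.2
ee_pos: [0.5895, -0.0015, 0.1377]
eef_rot: [-0.0, 0.994, -0.108, -0.0]
ft_force: [-0.1, 1.5, -0.3]
width: 0.0004
grasp_force: 0.0
```

Call:
play_rows:
  deltas:
    - [0, 0, 0.003, 0, 0]
    - [0, 0, 0.003, 0, 0]

```text
t: 5.4
ee_pos: [0.5895, -0.0015, 0.137]
eef_rot: [-0.0, 0.994, -0.108, -0.0]
ft_force: [-1.0, -0.7, -0.1]
width: 0.0002
grasp_force: 0.0
```

Call:
play_rows:
  deltas:
    - [0, 0, 0.003, 0, 0]
    - [0, 0, 0.003, 0, 0]

```text
t: 5.6
ee_pos: [0.5895, -0.0016, 0.1362]
eef_rot: [0.0, 0.994, -0.108, -0.0]
ft_force: [-0.4, -1.0, 0.6]
width: -0.0002
grasp_force: 0.0
```

Call:
play_rows:
  deltas:
    - [0, 0, 0.003, 0, 0]
    - [0, 0, 0.003, 0, 0]

```text
t: 5.8
ee_pos: [0.5895, -0.0015, 0.1355]
eef_rot: [0.0, 0.994, -0.108, -0.0]
ft_force: [-0.3, -0.2, 0.2]
width: 0.0
grasp_force: 0.0
```

```bash
python3 - <<'E'
from h import *
p,d,W,K,T=cloud('side')
hsv=cv2.cvtColor(p,cv2.COLOR_RGB2HSV)
for n in [[.5895,-.0015,.1275],[.5895,-.0015,.1355]]:
    c=T[:3,:3].T@(np.array(n)-T[:3,3]); print((K@c/c[2])[:2])
m=(hsv[...,2]<90)&(abs(W[...,0]-.59)<.06)&(abs(W[...,1])<.06)&(W[...,2]<.2)
q=W[m]; print(q.shape,q[q[:,2].argsort()][:15].round(4))
# lid z away from finger
m=(hsv[...,2]>150)&(hsv[...,1]<90)&(abs(W[...,0]-.61)<.05)&(W[...,1]>.03)&(W[...,1]<.07)&(W[...,2]>.12)
print(m.sum(),np.median(W[m][:,2]))
s=bot.read_state();print(s['ft_force'],s['joint_torque'])
cv2.imwrite('pics/s3.png',cv2.resize(p[175:225,230:300,::-1],None,fx=8,fy=8,interpolation=0))
E
```

```text
[270.16401113 205.47795388]
[270.09807083 203.74199608]
(21, 3) [[0.5975 0.009  0.1628]
 [0.5974 0.009  0.1673]
 [0.5939 0.0132 0.1673]
 [0.5908 0.0134 0.1678]
 [0.5941 0.0101 0.1686]
 [0.5876 0.0145 0.1691]
 [0.6002 0.0115 0.1697]
 [0.5906 0.0139 0.1728]
 [0.5908 0.0112 0.1744]
 [0.5873 0.0157 0.1748]
 [0.5968 0.0126 0.1754]
 [0.5998 0.013  0.1757]
 [0.5875 0.0131 0.1765]
 [0.5939 0.0097 0.177 ]
 [0.5935 0.0143 0.1774]]
339 0.1361939541500672
[ 0.12915896 -0.40052126 -0.62137419] [-3.59903293e-03 -8.81498766e+01 -3.58225644e+01 -2.15749151e-04
 -2.02515547e-02  1.84120879e-06]
```

View pics/s3.png

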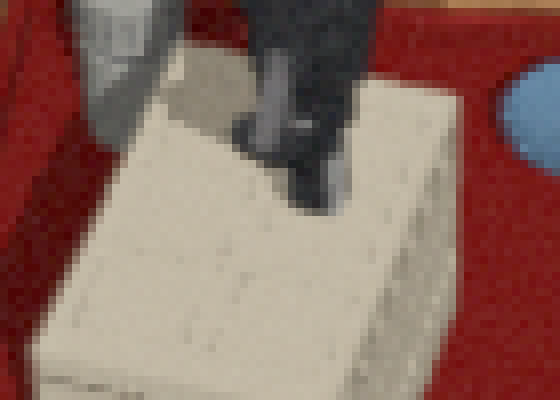

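The fingertip ends at crop (315,212). That is above where the nominal tip would project, so it is still in the air. I'll keep lowering by feel.

Call:
play_rows:
  deltas:
    - [0, 0, 0.003, 0, 0]
    - [0, 0, 0.003, 0, 0]

```text
t: 6.05
ee_pos: [0.5896, -0.0015, 0.1347]
eef_rot: [-0.0, 0.994, -0.108, -0.0]
ft_force: [-0.4, 0.1, 0.1]
width: -0.0001
grasp_force: 0.0
```

Call:
play_rows:
  deltas:
    - [0, 0, 0.003, 0, 0]
    - [0, 0, 0.003, 0, 0]

```text
t: 6.25
ee_pos: [0.5896, -0.0016, 0.134]
eef_rot: [0.0, 0.994, -0.108, -0.0]
ft_force: [0.1, -0.1, -0.5]
width: 0.0002
grasp_force: 0.0
```

Call:
play_rows:
  deltas:
    - [0, 0, 0.003, 0, 0]
    - [0, 0, 0.003, 0, 0]

```text
t: 6.45
ee_pos: [0.5895, -0.0016, 0.1332]
eef_rot: [0.0, 0.994, -0.108, -0.0]
ft_force: [0.7, 0.4, 0.2]
width: 0.0
grasp_force: 0.0
```

Call:
play_rows:
  deltas:
    - [0, 0, 0.003, 0, 0]
    - [0, 0, 0.003, 0, 0]

```text
t: 6.65
ee_pos: [0.5895, -0.0016, 0.1324]
eef_rot: [-0.0, 0.994, -0.108, -0.0]
ft_force: [0.7, -0.2, -0.2]
width: -0.0002
grasp_force: 0.0
```

```bash
python3 - <<'E'
from h import *
p,d,W,K,T=cloud('wrist')
cv2.imwrite('pics/w1.png',p[:,:,::-1])
tcp=bot.read_state()['ee_pos']
for z in(tcp[2]-.008,tcp[2],tcp[2]+.011):
    c=T[:3,:3].T@(np.array([tcp[0],tcp[1],z])-T[:3,3]); print((K@c/c[2])[:2])
hsv=cv2.cvtColor(p,cv2.COLOR_RGB2HSV)
m=(hsv[...,2]>130)&(hsv[...,1]<70)&(d>0)&(W[...,2]>.11)&(W[...,2]<.15)
print(m.sum(),np.median(W[m][:,2]),W[m].mean(0))
print(T[:3,3])
E
```

```text
[280.30785519 252.05581485]
[280.32872069 258.15201564]
[280.36056772 267.45665048]
64900 0.13551194947954603 [0.62685749 0.00372402 0.13546821]
[ 0.66230992 -0.01727624  0.29354857]
```

View pics/w1.png

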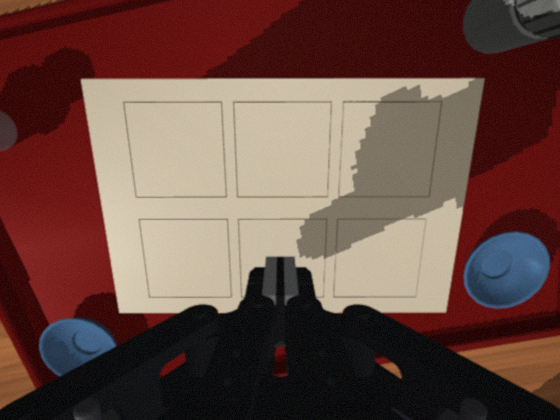

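The wrist view shows the closed tip ending at (280,256) over the front middle tile. Its shadow ends apart from it, at (300,248), so the tip is still above the lid. I'll read its depth.

```bash
python3 - <<'E'
from h import *
p,d,W,K,T=cloud('wrist')
for r in range(246,292,3): print(r,[(W[r,c]*1000).round(0).astype(int).tolist() for c in(270,280,290)],p[r,280])
s=bot.read_state();print(s['ee_pos'],s['width'],s['joints'])
E
```

```text
246 [[599, 2, 136], [597, -3, 135], [597, -8, 136]] [201 187 162]
249 [[597, 2, 135], [596, -3, 135], [595, -8, 136]] [202 189 167]
252 [[596, 3, 136], [594, -2, 135], [594, -8, 137]] [202 187 167]
255 [[594, 3, 136], [593, -2, 136], [592, -7, 136]] [188 174 152]
258 [[602, 1, 158], [601, -4, 157], [600, -8, 157]] [13 14 12]
261 [[602, 1, 160], [601, -4, 160], [600, -8, 160]] [17 18 18]
264 [[601, 0, 163], [601, -4, 163], [600, -8, 163]] [14 14 15]
267 [[602, 0, 166], [600, -4, 165], [600, -8, 167]] [15 16 15]
270 [[602, 0, 169], [601, -4, 169], [600, -8, 168]] [ 9 12 11]
273 [[602, 0, 172], [601, -4, 171], [600, -8, 171]] [14 15 19]
276 [[601, 0, 173], [600, -4, 173], [600, -8, 174]] [12 13 10]
279 [[601, 0, 175], [601, -4, 177], [600, -8, 176]] [20 17 16]
282 [[601, 0, 179], [600, -4, 178], [600, -8, 179]] [ 7 10 11]
285 [[601, 0, 181], [600, -4, 181], [600, -7, 181]] [13 10 15]
288 [[602, 0, 184], [601, -4, 183], [600, -8, 184]] [2 3 2]
291 [[602, 0, 186], [601, -4, 185], [600, -7, 186]] [13 10 14]
[ 0.58956246 -0.00156305  0.13253517] 0.0005284913631766515 [-5.40662476e-02  4.87729887e-01  1.81547788e+00 -2.98120450e-06
  8.38408564e-01  1.73295831e+00]
```

Depth shows the real fingertip at about z 0.157, well above its nominal height, so there are about 20 mm to go. I'll descend 17 mm, then feel.

Call:
play_rows:
  deltas:
    - [0, 0, 0.02, 0, 0]
    - [0, 0, 0.04, 0, 0]
    - [0, 0, 0.06, 0, 0]
    - [0, 0, 0.068, 0, 0]
    - [0, 0, 0.068, 0, 0]

```text
t: 7.25
ee_pos: [0.5894, -0.0016, 0.1152]
eef_rot: [0.0, 0.994, -0.108, -0.0]
ft_force: [-0.2, -0.2, 0.7]
width: -0.0003
grasp_force: 0.4
```

```bash
python3 - <<'E'
from h import *
p,d,W,K,T=cloud('wrist')
for r in range(231,270,3): print(r,[(W[r,c]*1000).round(0).astype(int).tolist() for c in(274,286)],p[r,280])
s=bot.read_state();print(s['ee_pos'],s['ft_force'])
E
```

```text
231 [[612, -3, 134], [610, -9, 133]] [190 176 155]
234 [[610, -3, 134], [609, -9, 134]] [185 173 149]
237 [[609, -3, 134], [607, -8, 133]] [186 174 151]
240 [[607, -2, 134], [606, -8, 133]] [189 177 155]
243 [[606, -2, 133], [605, -8, 134]] [186 175 150]
246 [[604, -2, 134], [603, -7, 133]] [126 116 101]
249 [[603, -2, 135], [602, -7, 135]] [114 106  92]
252 [[601, -1, 134], [600, -7, 133]] [111 102  87]
255 [[600, -1, 134], [599, -6, 135]] [101  93  79]
258 [[601, -1, 140], [600, -6, 140]] [6 4 8]
261 [[601, -1, 143], [600, -6, 143]] [ 8 12 12]
264 [[601, -1, 146], [600, -6, 146]] [12 12 16]
267 [[601, -1, 148], [601, -6, 150]] [11 10 10]
[ 0.58943375 -0.00154137  0.11536433] [0.62843777 0.58355091 0.07640833]
```

Call:
play_rows:
  deltas:
    - [0, 0, 0.008, 0, 0]
    - [0, 0, 0.008, 0, 0]

```text
t: 7.5
ee_pos: [0.5896, -0.0015, 0.1136]
eef_rot: [-0.0, 0.994, -0.108, 0.0]
ft_force: [-1.7, -0.9, 4.9]
width: 0.0003
grasp_force: 2.1
```

Call:
play_rows:
  deltas:
    - [0, 0, 0.004, 0, 0]
    - [0, 0, 0.004, 0, 0]

```text
t: 7.7
ee_pos: [0.5896, -0.0015, 0.1126]
eef_rot: [0.0, 0.994, -0.108, 0.0]
ft_force: [-1.0, 0.5, 3.9]
width: -0.0002
grasp_force: 1.9
```

Call:
play_rows:
  deltas:
    - [0, 0, 0.003, 0, 0]
    - [0, 0, 0.003, 0, 0]

```text
t: 7.9
ee_pos: [0.5896, -0.0015, 0.1118]
eef_rot: [-0.0, 0.994, -0.108, 0.0]
ft_force: [-1.0, 0.6, 3.9]
width: -0.0001
grasp_force: 2.1
```

Call:
play_rows:
  deltas:
    - [0, 0, 0.003, 0, 0]
    - [0, 0, 0.003, 0, 0]

```text
t: 8.1
ee_pos: [0.5896, -0.0016, 0.1111]
eef_rot: [-0.0, 0.994, -0.108, 0.0]
ft_force: [-0.9, -0.3, 4.8]
width: -0.0001
grasp_force: 2.3
```

The force stays at 4–5 N while moving down, so this tile may be giving. A little further, then I'll look.

Call:
play_rows:
  deltas:
    - [0, 0, 0.004, 0, 0]
    - [0, 0, 0.004, 0, 0]

```text
t: 8.3
ee_pos: [0.5897, -0.0015, 0.1109]
eef_rot: [-0.0, 0.994, -0.108, 0.0]
ft_force: [-5.5, -0.5, 18.4]
width: 0.0001
grasp_force: 9.0
```

Call:
play_rows:
  deltas:
    - [0, 0, 0.004, 0, 0]
    - [0, 0, 0.004, 0, 0]

```text
t: 8.5
ee_pos: [0.5897, -0.0015, 0.1107]
eef_rot: [-0.0, 0.994, -0.108, 0.0]
ft_force: [-9.8, 0.1, 31.6]
width: -0.0
grasp_force: 15.9
```

```bash
python3 - <<'E'
from h import *
p,d,W,K,T=cloud('wrist')
print([(W[r,280]*1000).round(0).astype(int).tolist() for r in range(225,273,3)])
print(bot.read_state()['ft_force'],bot.read_state()['ee_pos'])
cv2.imwrite('pics/w2.png',p[:,:,::-1])
E
```

```text
[[616, -7, 134], [615, -7, 136], [614, -7, 135], [610, -6, 129], [609, -5, 129], [662, -17, 272], [606, -5, 130], [604, -5, 129], [602, -4, 129], [601, -4, 129], [599, -4, 129], [601, -4, 135], [601, -4, 138], [601, -4, 142], [601, -4, 144], [601, -4, 147]]
[-9.55379327 -0.22138661 32.53182103] [ 0.58972108 -0.00154156  0.11064071]
```

View pics/w2.png

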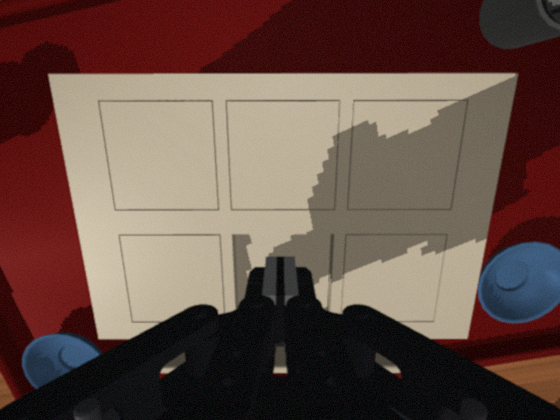

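The front middle tile is sunk by about 6 mm (dark edges at (240,265) and (332,260)) and bottomed out. It is the catch. Ivory showing below the gripper at (280,370) suggests the drawer is out. I'll lift off now and check.

Call:
play_rows:
  deltas:
    - [0, 0, -0.02, 0, 0]
    - [0, 0, -0.06, 0, 0]
    - [0, 0, -0.12, 0, 0]
    - [0, 0, -0.25, 0, 0]
    - [0, 0, -0.4, 0, 0]
    - [0, 0, -0.4, 0, 0]
    - [0, 0, -0.4, 0, 0]
    - [0, 0, -0.4, 0, 0]
    - [0, 0, -0.4, 0, 0]
    - [0, 0, -0.4, 0, 0]

```text
t: 9.55
ee_pos: [0.5891, -0.0015, 0.2081]
eef_rot: [0.0, 0.994, -0.108, -0.001]
ft_force: [-0.1, 0.3, 0.0]
width: 0.0002
grasp_force: 0.0
```

```bash
python3 - <<'E'
from h import *
p,d,W,K,T=cloud('wrist'); cv2.imwrite('pics/w3.png',p[:,:,::-1])
# lid heights per tile
c=np.array([.6165,-.007]);y=-.215;A=np.array([[np.cos(y),-np.sin(y)],[np.sin(y),np.cos(y)]])
L=(W[...,:2]-c)@A
for n in('top','wrist'):
    p,d,W,K,T=cloud(n);L=(W[...,:2]-c)@A
    for x in(-.028,.028):
        print(n,[(np.median(W[(abs(L[...,0]-x)<.015)&(abs(L[...,1]-b)<.015)&(W[...,2]>.11)&(W[...,2]<.15)][:,2])*1000).round(1) for b in(-.05,0,.05)])
    m=(W[...,2]>.08)&(W[...,2]<.128)&(abs(L[...,1])<.07)&(L[...,0]<-.05)&(L[...,0]>-.12)
    print('drawer pts',m.sum(),np.percentile(L[m][:,0],[2,50]) if m.sum() else 0)
print(bot.read_state()['ft_force'],bot.read_state()['t'])
E
```

```text
top [np.float64(136.7), np.float64(nan), np.float64(nan)]
top [np.float64(137.7), np.float64(nan), np.float64(nan)]
drawer pts 485 [-0.09374392 -0.07549671]
wrist [np.float64(135.7), np.float64(135.7), np.float64(135.6)]
wrist [np.float64(135.7), np.float64(135.7), np.float64(135.7)]
drawer pts 3290 [-0.09242958 -0.08855107]
[-0.26994243  0.34850772  0.43101994] 9.7
  return _methods._mean(a, axis=axis, dtype=dtype,
  ret = ret.dtype.type(ret / rcount)
```

View pics/w3.png

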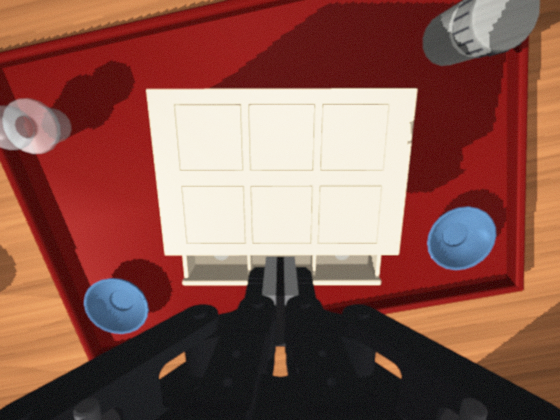

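The drawer is out by about 33–35 mm (front edge at row 283). All six tiles are flush at 135.7 mm, so the catch is back up. The bystanders stand as before, and the arm is clear and still.

```bash
python3 -c "
from station import bot
print(bot.sign_off())"
```

```text
the job is handed in; nothing more can be done
None
```

The catch was the front-row middle tile: I pressed it fully down, the top drawer sprang open, the catch came back up flush, the other items were left untouched, and I handed the job in at about 10 s.

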